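# Stow the nut driver and hold the parts carousel with the capacitor jar in front

### The arm

A 7-joint arm with a two-finger parallel gripper is mounted at the origin on the work surface. World frame = base frame: x ahead of the robot, y to its left, z up, the work surface at z = 0. Lengths are in m, angles in rad, forces in N, time in s.
With the tool pointing down it reaches from about 0.4 to 0.85 m from the base axis. Payload 10.4 kg.
Tool frame: the origin (TCP) lies at the centre of the arm's flange, where the gripper is bolted on; the fingertips stand 173 mm ahead of it and the grasp point (between the pads) lies 155 mm ahead of it; z points along the fingers, y is the line along which they close (so a half turn about z gives the same grasp; the last joint's range is limited). The gripper opens to 85 mm and grips with 20 to 120 N. Pads are 22 mm wide; open, the fingers measure 114 mm over their backs; the gripper's body (76 mm by 85 mm) begins 54 mm behind the grasp point. The pads swing forward as they close: fully open they stand 13 mm farther back than shut.
Start: joints at [1.317, 0.332, -0.065, 1.46, 0.022, 1.35, -0.088], TCP at [0.143, -0.608, 0.405] pointing down, gripper open.
Joint ranges: [-2.6, 2.6], [-0.5, 2.12], [-1.47, 1.34], [0.16, 2.42], [-1.27, 4.41], [0.06, 2.06], [-2.6, 2.6]. Speed limits (rad/s): [2.22, 2.22, 2.79, 2.79, 3.14, 3.14, 3.14].

### API

Orientations are given as a unit quaternion [x, y, z, w].
In Python, from workcell import manip, viewer, finder gives the robot as it stands.
- The arm moves only by the tool arm_command, never from a script. Its argument "plan" is a list of rows, each an object with "dp": the shift along the tool's x, y, z in mm, a list of three; "spin": the turn about the tool's z in rad. A call has 1 to 5 rows; each row shifts and turns the commanded pose from where the row before left it, along the tool's axes as they then stand; what a row does not reach is not made up. A row lasts 1/10 s, in which the tool goes at most 50 mm and 8.59 degrees, less where a joint would pass 70% of its speed; a pose out of reach is approached as far as the arm can. A call is refused whole if a number of a shift passes 50 or a number of a turn 0.15, either way. A call with a gripper value outside its range is refused whole. "grip" is the closure, from -1 (fully open) to 1 (shut), set as the call begins (left out, the last holds). The fingers move at their own pace and stop on an object; "newtons" is the grip in N (left out, the last holds). Time passes only in rows, so rows that do not move let the fingers close. It gives the time, the measured TCP pose, the force, the opening and the grip force at its end, in the units of the state.
- manip.get_obs(): the state, without advancing time (a new reading comes with each control period).
- viewer.camera(name): name is "side" or "top" or "wrist"; returns the picture (384x512x3 uint8, blue, green, red); there is no depth.
- viewer.camera_params(name): a dict with "vertical_fov" (degrees; the focal length in pixels is half the picture's height over the tangent of half this angle, whatever the lens; pixels are square), "cx", "cy" (the principal point, pixels), "k1" (the pictures are not rectified: a ray, as slopes to the right and down, at radius r is drawn at 1 + k1 r^2 times it, then the intrinsics apply), "R" (3x3) and "t" (3): a world point X has camera coordinates R X + t; the wrist camera has in their place "T_tool_cam" (4x4, takes a point from camera to tool coordinates, whose origin is the TCP and whose axes are the flange's). Camera axes: x right, y down, z forward; pixel columns grow to the right and rows downward; lengths in m; the calibration is good to about 2 mm. A picture is of the moment at which its call begins: read the wrist's pose just before it. camera_params takes no time and is no camera call.
- manip.hand_in(): hands the job in; it is judged then, once.
Trained networks look in the newest picture that a camera, given by its name, has taken for a name from the list of things; names that differ only in an ending like _2 or _b are one class to them, and where a whole thing is asked for, a point or a joint stands for the part that bears it (a point fixed in the world has none). Each returns a list of dicts, best first, with "score" (0 to 1); they miss things now and then, are a little off and sometimes report something else, mostly with a low value. They report only what shows in the picture. A call takes as long as a camera call. They do not tell look-alikes from the thing itself.
- finder.find_in(camera, thing): "position" ([x, y, z] in m, in world coordinates, good to about 4 mm: the middle of the surface that is visible of it).
The state is a dict: "clock": time; "joint_pos": joint angles; "joint_velocities": joint speeds; "tau": joint torques, N m; "position": TCP position; "ee_rot": TCP orientation; "ft_force": force on the tool from outside, world axes, zero at the start; "torque": the same for the moment, N m; "grip_width": opening from 0.0 (shut) to 1.0 (fully open); "grasp_force": force on a finger pad.
Only numpy, scipy, OpenCV 4.12 (cv2) and the standard library are available. Lean on these libraries where they do the work, as an engineer would, in place of code of your own. Each camera call takes 0.05 s, during which the arm holds its last target. There are 200 camera calls.

### The job

Take the nut driver out of its slanted rest and stand it, handle up, in the cup at the middle of the parts carousel, and let go of it. Then turn the carousel until the tall jar with the ball knob lines up with the brass pointer on the foot, and finish with the gripper still closed on one of the carousel's four upright posts, holding the carousel still there. Leave the anvil weight, the game cartridge and the button cap where they are.

Things in the scene. Friction and masses are not known exactly. Their poses are not given: they have to be found in the camera images.
- base: the carousel's fixed foot, a dark steel disc 180 mm across, 14 mm high; origin on the turning axis at the work surface, z up. A brass pointer bar runs along its own -x direction to a small upright tab (34 x 12 mm, 24 mm high) 158 mm from the axis: that is the front. It looks towards the robot, up to 0.35 rad to either side
- turntable: the wooden tray, 270 mm across, top face 26 mm above the work surface; turns either way about the foot's vertical axis, stays where left (about 0.6 N at a post); origin on the axis, 16 mm above the work surface; own -x points to the tall jar. Fixed on it, 85 mm from the axis, 90 degrees apart: the tall jar, a round tin, a square box and a spool (these three end 53 mm up or lower)
- jar (a point): middle of the tall jar (teal glass, 50 mm across, grey lid with a ball knob, its top 87 mm above the work surface), on the tray 85 mm from the turning axis
- cup (a point): centre of the mouth of the round aluminium cup fixed at the middle of the tray, on the turning axis, 81 mm above the work surface; 40 mm outside diameter, bore 28 mm, 50 mm deep; its z axis points up
- post0 (a point): top centre of one of the four equal upright steel posts (14 mm diameter, rising from the tray to 135 mm above the work surface, 105 mm from the turning axis, midway between two stations); standing higher than everything else on the tray but the nut driver
- post1 (a point): top centre of one of the four equal upright steel posts (14 mm diameter, rising from the tray to 135 mm above the work surface, 105 mm from the turning axis, midway between two stations); standing higher than everything else on the tray but the nut driver
- post2 (a point): top centre of one of the four equal upright steel posts (14 mm diameter, rising from the tray to 135 mm above the work surface, 105 mm from the turning axis, midway between two stations); standing higher than everything else on the tray but the nut driver
- post3 (a point): top centre of one of the four equal upright steel posts (14 mm diameter, rising from the tray to 135 mm above the work surface, 105 mm from the turning axis, midway between two stations); standing higher than everything else on the tray but the nut driver
- rest: slanted tool rest, fixed: an aluminium block 40 x 40 x 52 mm tilted 0.45 rad on a dark steel plate 100 x 80 mm; origin at the work surface; its hole, 15 mm wide and 43 mm deep, opens upwards and towards the rest's own -x direction (roughly towards the robot), the mouth about 68 mm above the work surface
- driver: the nut driver (60 g, mass varies by up to 30%): origin at the end of its steel shaft, own z along the tool towards the handle's end
- driver_center (a point): half-way along the nut driver, 62.5 mm from either end; z axis along the tool from shaft to handle. 125 mm long: steel shaft 12 mm diameter over the first 45 mm, then a black round handle 19 mm diameter, 80 mm long. At the start the shaft is in the slanted rest and the handle stands out of it, tilted about 0.5 rad from upright
- driver_foot (a point): end of the nut driver's shaft, on its axis
- anvil: small cast-iron anvil-shaped weight, 110 x 50 x 50 mm, origin at its underside; leave alone
- cartridge: smoked gray game cartridge lying flat, 65 x 100 x 18 mm, origin at its underside; leave alone
- cap: loose round button cap, 26 mm across, 12 mm high, origin at its underside; leave alone
There are look-alikes about, which are no part of the job. Leave any pink look-alike of the driver alone.

How it is judged:
On the way, in this order (a step that is already met when the one before it is completed fails the run):
1. the nut driver stands in the cup, handle up, let go (horizontal distance between driver_foot and cup below 0.014 m and z of driver_foot in the frame of cup below -0.038 m and angle between driver_center's own z axis and vertical below 0.35 rad and contact force between the fingers and driver below 0.2 N), for 0.3 s.
2. the tall jar is lined up with the pointer, with the gripper holding a post (y of jar in the frame of base between -0.012 and 0.012 m and x of jar in the frame of base below 0 m and contact force between the fingers and turntable above 3 N and (horizontal distance between the grasp point and post0 below 0.035 m or horizontal distance between the grasp point and post1 below 0.035 m or horizontal distance between the grasp point and post2 below 0.035 m or horizontal distance between the grasp point and post3 below 0.035 m)), for 0.2 s.
At the end, for the whole second after the job is handed in: Driver free in the cup, handle up: shaft end within 14 mm of its axis, 38 mm or more below the mouth, tilt under 0.35 rad. Jar middle within 12 mm of the pointer line, on the pointer side. Fingers grip with over 3 N, grasp point within 35 mm of a post axis; tray under 0.06 rad/s (all of step 1 and all of step 2 and angular speed of turntable below 0.06 rad/s); the arm keeps its last pose, push and grip.
It fails at once if a bystander (anvil weight, cartridge, button cap) is moved by more than 25 mm (distance of any of anvil, cartridge, cap from where it was at the start of the episode above 0.025 m).
It also fails if it takes over 69 s, if anything falls off the work surface, if the arm or the gripper's body presses on something with over 40 N, if the wrist force passes 120 N, or if a joint passes its speed limit or range.

## Working session

There is one attempt and no reset: what is moved stays moved. The work goes in short steps, Python scripts to look and compute and a tool call to move; the robot and the scene stay as the last step left them, time stands still between calls to the robot, and variables do not carry over. Pictures are saved under pics/ and viewed, at most 10 in all, crops included, and the job is handed in when it is done.

Besides the shell and the picture viewer there is one more tool, called after "Call:" by a JSON object that holds its "fn" and its "kwargs". arm_command: Moves the arm, as the interface text tells. Its arguments: {"type":"object","properties":{"plan":{"type":"array","items":{"type":"object","properties":{"dp":{"type":"array","items":{"type":"number"}},"spin":{"type":"number"}}}},"grip":{"type":"number"},"newtons":{"type":"number"}},"required":["plan"]}

```bash
mkdir -p pics
cat > h.py <<'E'
import numpy as np, cv2
from workcell import manip, viewer, finder
from scipy.spatial.transform import Rotation as Ro
def cam(n):
    p=viewer.camera_params(n); f=192/np.tan(np.radians(p["vertical_fov"])/2)
    if "R" in p: R,t=np.array(p["R"]),np.array(p["t"])
    else:
        o=manip.get_obs(); W=np.eye(4); W[:3,:3]=Ro.from_quat(o["ee_rot"]).as_matrix(); W[:3,3]=o["position"]
        M=np.linalg.inv(W@np.array(p["T_tool_cam"])); R,t=M[:3,:3],M[:3,3]
    return p,f,R,t
def proj(c,X):
    p,f,R,t=c; q=R@np.array(X)+t; s=q[:2]/q[2]; s=s*(1+p["k1"]*(s@s)); return f*s+[p["cx"],p["cy"]]
def ray(c,uv):
    p,f,R,t=c; d=(np.array(uv,float)-[p["cx"],p["cy"]])/f; s=d.copy()
    for _ in range(20): s=d/(1+p["k1"]*(s@s))
    return -R.T@t, R.T@np.array([s[0],s[1],1])
def atz(c,uv,z):
    o,d=ray(c,uv); return o+d*(z-o[2])/d[2]
E
python3 - <<'E'
from h import *
o=manip.get_obs(); print(o["clock"],o["position"],o["ee_rot"])
ims=[]
for n in ("side","top"):
    im=viewer.camera(n); ims.append(im); cv2.imwrite(f"pics/{n}0.png",im)
    for th in ("driver","rest","cup","jar","base","post0","anvil","cap","cartridge","driver_center"):
        print(n,th,[(np.round(d["position"],3).tolist(),round(d["score"],2)) for d in finder.find_in(n,th)][:5])
cv2.imwrite("pics/both0.png",cv2.resize(np.vstack(ims),None,fx=.78,fy=.78))
print(manip.get_obs()["clock"])
E
```

```text
0.0 [ 0.14295253 -0.60829911  0.40390201] [ 9.93347890e-01  1.15149644e-01 -1.14540412e-04 -7.17798869e-04]
side driver [([0.291, -0.302, 0.019], 0.88), ([0.386, -0.469, 0.013], 0.81), ([0.425, -0.294, 0.114], 0.75), ([0.555, -0.031, 0.026], 0.42)]
side rest [([0.448, -0.324, 0.013], 0.9), ([0.556, -0.03, 0.024], 0.54)]
side cup [([0.557, -0.031, 0.023], 0.95)]
side jar [([0.555, -0.032, 0.023], 0.68)]
side base [([0.55, -0.029, 0.03], 0.6)]
side post0 [([0.553, -0.027, 0.029], 0.91), ([0.43, -0.297, 0.116], 0.3)]
side anvil [([0.402, 0.348, 0.034], 0.86)]
side cap [([0.43, -0.208, 0.01], 0.47)]
side cartridge [([0.653, -0.25, 0.016], 0.6)]
side driver_center [([0.386, -0.468, 0.014], 0.96), ([0.287, -0.297, 0.012], 0.7), ([0.423, -0.298, 0.112], 0.5)]
top driver [([0.388, -0.462, 0.011], 0.45), ([0.288, -0.292, 0.018], 0.43)]
top rest [([0.463, -0.298, 0.01], 0.93)]
top cup [([0.564, -0.009, 0.026], 0.63)]
top jar [([0.564, -0.007, 0.03], 0.91), ([0.461, -0.302, 0.009], 0.64)]
top base [([0.562, -0.003, 0.027], 0.59), ([0.566, -0.006, 0.027], 0.36)]
top post0 [([0.564, -0.012, 0.024], 0.93)]
top anvil []
top cap []
top cartridge [([0.654, -0.243, 0.017], 0.71)]
top driver_center [([0.389, -0.465, 0.013], 0.65), ([0.29, -0.293, 0.013], 0.64)]
1.1
```

View pics/both0.png

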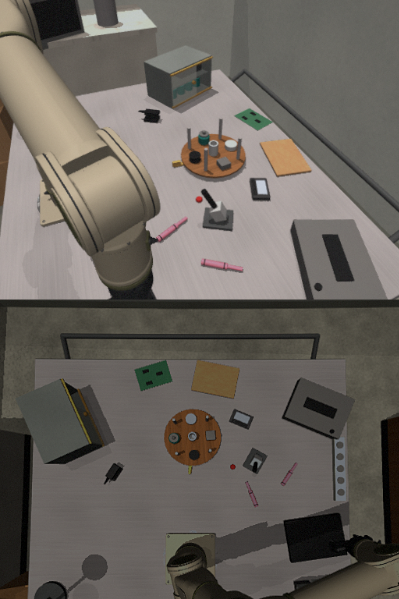

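The black-handled driver stands in the rest (side ≈ (207,198), top ≈ (256,462) in the scaled picture). The pink look-alikes lie flat at side (172,230) and (222,266). I'll confirm this in an enlarged crop.

Run:
```python
from h import *
s=cv2.imread("pics/side0.png"); t=cv2.imread("pics/top0.png")
a=t[120:240,200:370]; b=s[130:310,210:360]
A=cv2.resize(a,(595,420),interpolation=cv2.INTER_CUBIC); 
cv2.imwrite("pics/cropt.png",cv2.resize(t[120:240,200:360],(800,600),interpolation=cv2.INTER_CUBIC))
cv2.imwrite("pics/crops.png",cv2.resize(s[140:300,210:350],(525,600),interpolation=cv2.INTER_CUBIC))
ct=cam("top"); print(-ct[2].T@ct[3]); cs=cam("side"); print(-cs[2].T@cs[3],ct[1],cs[1])
```

```text
[ 0.4347403  -0.04492083  1.54711203]
[ 0.15803431 -0.87786061  0.86095775] 413.87069606378594 391.2346603687235
```

View pics/cropt.png

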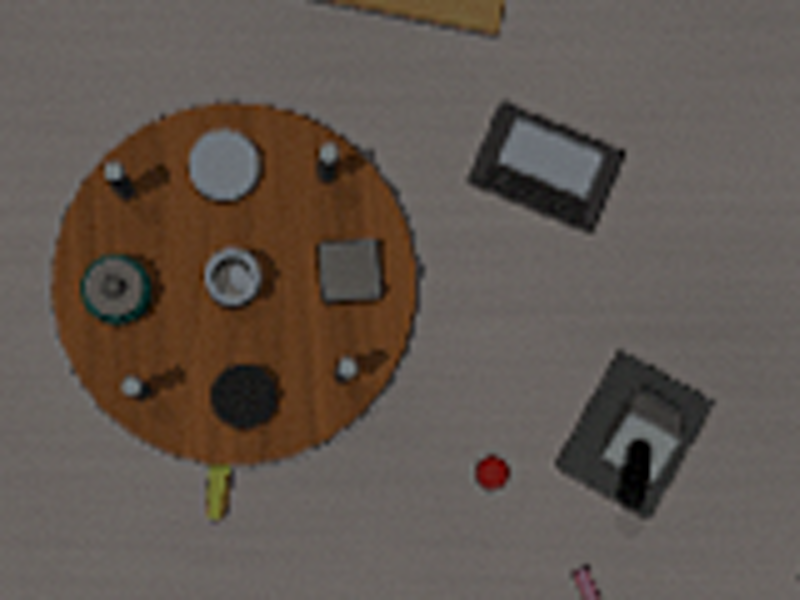

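View pics/crops.png

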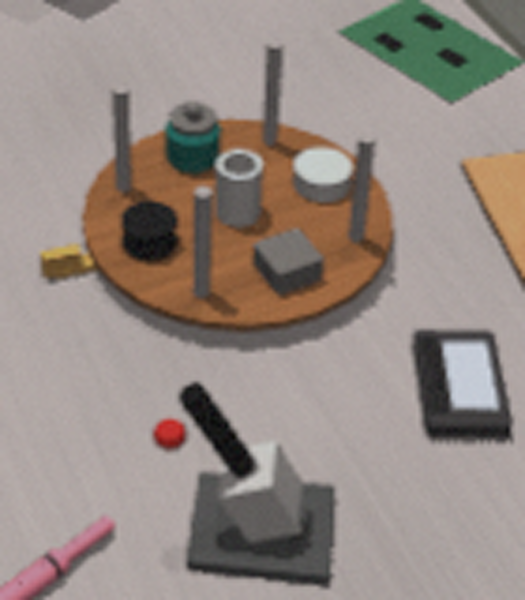

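The crop confirms it. The black-handled driver is in the rest at top-crop (635,475) and side-crop (218,430); the pink ones are lying flat and are not the one. The jar (teal, ball knob) is at top-crop (117,288), the pointer at (217,495) and the cup at (233,277).

```bash
cat >> h.py <<'E'
def tri(*cu):
    A=np.zeros((3,3));b=np.zeros(3)
    for c,uv in cu:
        o,d=ray(c,uv); d/=np.linalg.norm(d); P=np.eye(3)-np.outer(d,d); A+=P;b+=P@o
    X=np.linalg.solve(A,b); return X,[np.round(proj(c,X)-uv,1).tolist() for c,uv in cu]
E
python3 - <<'E'
from h import *
ct,cs=cam("top"),cam("side")
T=lambda x,y:(200+x/5-.4,120+y/5-.4); S=lambda x,y:(210+x/3.75-.37,140+y/3.75-.37)
for n,t,s in [("hend",(632,495),(192,392)),("hbase",(640,445),(246,470)),("cup",(233,277),(240,163)),("knob/jar",(116,286),(193,110)),("postFL",(130,385),(121,93)),("postFR",(345,367),(203,191)),("postBL",(113,172),(274,48)),("postBR",(328,150),(365,143)),("tab",(216,500),(63,250)),("cap",(492,472),(170,432))]:
    X,r=tri((ct,T(*t)),(cs,S(*s))); print(n,np.round(X,4),r)
print("cup z81",atz(ct,T(233,277),.081),atz(cs,S(240,163),.081))
print("tab",atz(ct,T(216,505),.024))
for q in [(622,352),(713,402),(645,517),(557,465)]: print(atz(ct,T(*q),.008)[:2])
p=viewer.camera_params("wrist"); print(np.round(p["T_tool_cam"],3))
E
```

```text
hend [ 0.4114 -0.2821  0.1398] [[-0.1, 0.4], [0.6, -0.0]]
hbase [ 0.4452 -0.3004  0.0652] [[-0.2, 0.6], [0.8, -0.0]]
cup [ 0.5664 -0.0105  0.0805] [[-0.0, 0.0], [0.0, -0.0]]
knob/jar [0.5591 0.073  0.0799] [[-0.1, 0.3], [0.3, -0.0]]
postFL [0.4872 0.0592 0.1278] [[-0.1, 0.2], [0.2, -0.0]]
postFR [ 0.4996 -0.0883  0.1319] [[-0.0, 0.1], [0.1, -0.0]]
postBL [0.6343 0.0714 0.1277] [[-0.1, 0.2], [0.2, -0.0]]
postBR [ 0.6484 -0.0762  0.1263] [[-0.3, 0.6], [0.7, -0.1]]
tab [0.4089 0.0026 0.024 ] [[0.1, -0.5], [-0.6, 0.0]]
cap [ 0.427  -0.2013  0.0049] [[-0.1, 0.2], [0.2, -0.0]]
cup z81 [ 0.56638491 -0.01049098  0.081     ] [ 0.56602674 -0.01103818  0.081     ]
tab [0.40358405 0.00313706 0.024     ]
[ 0.51685233 -0.29840283]
[ 0.47963924 -0.3655543 ]
[ 0.39441814 -0.31427781]
[ 0.43285913 -0.24945298]
[[-0.    -0.955 -0.297  0.074]
 [ 1.     0.    -0.     0.   ]
 [ 0.    -0.297  0.955  0.03 ]
 [ 0.     0.     0.     1.   ]]
```

```bash
cat >> h.py <<'E'
import json
def yaz(o=None):
    o=o or manip.get_obs(); v=Ro.from_quat(o["ee_rot"]).as_matrix()[:,1]; return np.degrees(np.arctan2(v[1],v[0]))
def plan(pos,az,n):
    """rows from here to TCP pos with tool-y azimuth az (deg), n rows"""
    o=manip.get_obs(); p=np.array(o["position"]); a=yaz(o); d=(np.array(pos)-p)/n
    s=-np.radians((az-a+180)%360-180)/n; rows=[]
    for i in range(n):
        R=Ro.from_euler('z',a-np.degrees(s)*i+90,degrees=True).as_matrix()@np.diag([1,-1,-1.])
        rows.append(dict(dp=np.round(R.T@d*1000,1).tolist(),spin=round(s,3)))
    for k in range(0,n,5): print(json.dumps(rows[k:k+5]))
E
python3 -c "
from h import *
plan([.424,-.289,.40],-119.5,10)"
```

```text
[{"dp": [34.7, -24.7, 0.5], "spin": 0.075}, {"dp": [32.7, -27.2, 0.5], "spin": 0.075}, {"dp": [30.6, -29.5, 0.5], "spin": 0.075}, {"dp": [28.3, -31.7, 0.5], "spin": 0.075}, {"dp": [25.9, -33.8, 0.5], "spin": 0.075}]
[{"dp": [23.3, -35.6, 0.5], "spin": 0.075}, {"dp": [20.6, -37.2, 0.5], "spin": 0.075}, {"dp": [17.7, -38.7, 0.5], "spin": 0.075}, {"dp": [14.8, -39.9, 0.5], "spin": 0.075}, {"dp": [11.8, -40.9, 0.5], "spin": 0.075}]
```

Call:
{"fn": "arm_command", "kwargs": {"plan": [{"dp": [35,-25,0],"spin": 0.075},{"dp": [33,-27,0],"spin": 0.075},{"dp": [31,-29,0],"spin": 0.075},{"dp": [28,-32,0],"spin": 0.075},{"dp": [26,-34,0],"spin": 0.075}], "grip": -1}}

```text
clock: 1.6
position: [0.2853, -0.4471, 0.4049]
ee_rot: [0.997, -0.074, 0.0, 0.0]
ft_force: [0.6, -0.5, 0.5]
grip_width: 1.003
grasp_force: 0.0
```

Call:
{"fn": "arm_command", "kwargs": {"plan": [{"dp": [23,-36,0],"spin": 0.075},{"dp": [21,-37,0],"spin": 0.075},{"dp": [18,-39,0],"spin": 0.075},{"dp": [15,-40,0],"spin": 0.075},{"dp": [12,-41,0],"spin": 0.075}]}}

```text
clock: 2.1
position: [0.4272, -0.2874, 0.405]
ee_rot: [0.966, -0.258, 0.0, 0.0]
ft_force: [-0.2, 0.1, -0.0]
grip_width: 0.998
grasp_force: 0.0
```

Run:
```python
from h import *
o=manip.get_obs(); print(o["clock"],o["position"],yaz(),o["joint_pos"],o["grip_width"])
c=cam("wrist"); im=viewer.camera("wrist"); 
for n,X in dict(hend=[.4114,-.2821,.1398],hbase=[.4452,-.3004,.0652]).items(): 
    u=proj(c,X); print(n,u); cv2.circle(im,tuple(int(round(a)) for a in u),3,(0,0,255),1)
cv2.imwrite("pics/w1.png",im)
```

```text
2.1 [ 0.42716661 -0.28738855  0.40503769] -119.93351385796454 [ 0.80975505  0.10811188 -0.32743118  1.73411886  0.03626328  1.30445612
 -1.61865319] 0.9977319582987979
hend [261.44677544 209.1515623 ]
hbase [259.97879498 149.95937669]
```

View pics/w1.png

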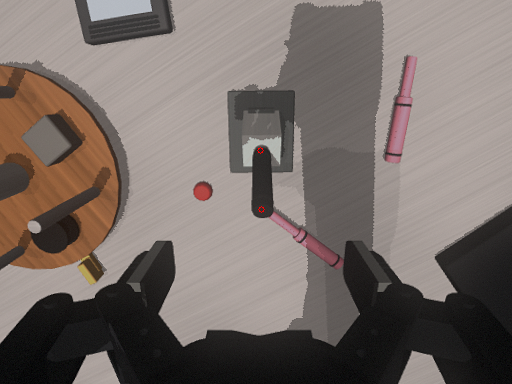

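The wrist view has the driver at (260,150)–(262,209), which matches my estimates, and the handle lies in the pads' plane. Going down.

Call:
{"fn": "arm_command", "kwargs": {"plan": [{"dp": [-2,3,40],"spin": 0},{"dp": [0,0,40],"spin": 0},{"dp": [0,0,35],"spin": 0},{"dp": [0,0,23],"spin": 0},{"dp": [0,0,0],"spin": 0}]}}

```text
clock: 2.65
position: [0.4219, -0.29, 0.2638]
ee_rot: [0.967, -0.256, -0.003, -0.001]
ft_force: [0.1, 1.1, 0.3]
grip_width: 1.0
grasp_force: 0.0
```

Call:
{"fn": "arm_command", "kwargs": {"plan": [{"dp": [0,0,0]},{"dp": [0,0,0]},{"dp": [0,0,0]},{"dp": [0,0,0]},{"dp": [0,0,0]}], "grip": 1, "newtons": 30}}

```text
invalid input at $.plan[0]: expected keys dp, spin
```

Call:
{"fn": "arm_command", "kwargs": {"plan": [{"dp": [0,0,0]},{"dp": [0,0,0]},{"dp": [0,0,0]}]}}

```text
invalid input at $.plan[0]: expected keys dp, spin
```

Call:
{"fn": "arm_command", "kwargs": {"plan": [{"dp": [0,0,0],"spin": 0},{"dp": [0,0,0],"spin": 0},{"dp": [0,0,0],"spin": 0},{"dp": [0,0,0],"spin": 0},{"dp": [0,0,0],"spin": 0}], "grip": 1, "newtons": 30}}

```text
clock: 3.15
position: [0.4234, -0.2905, 0.2675]
ee_rot: [0.967, -0.257, 0.001, 0.0]
ft_force: [0.0, 0.9, 5.1]
grip_width: 0.215
grasp_force: 29.5
```

Call:
{"fn": "arm_command", "kwargs": {"plan": [{"dp": [0,0,0],"spin": 0},{"dp": [0,0,0],"spin": 0},{"dp": [0,0,0],"spin": 0}]}}

```text
clock: 3.45
position: [0.4235, -0.2905, 0.2675]
ee_rot: [0.967, -0.257, 0.001, 0.0]
ft_force: [-2.1, 0.9, 6.7]
grip_width: 0.213
grasp_force: 29.5
```

Call:
{"fn": "arm_command", "kwargs": {"plan": [{"dp": [-5,0,-10],"spin": 0},{"dp": [-5,0,-10],"spin": 0},{"dp": [-5,0,-10],"spin": 0},{"dp": [-5,0,-10],"spin": 0},{"dp": [-5,0,-10],"spin": 0}]}}

```text
clock: 3.95
position: [0.4006, -0.2779, 0.3176]
ee_rot: [0.966, -0.257, -0.0, 0.0]
ft_force: [-0.4, 0.9, -0.4]
grip_width: 0.211
grasp_force: 29.2
```

Call:
{"fn": "arm_command", "kwargs": {"plan": [{"dp": [0,0,-20],"spin": 0},{"dp": [0,0,-35],"spin": 0},{"dp": [0,0,-35],"spin": 0},{"dp": [0,0,0],"spin": 0}]}}

```text
clock: 4.35
position: [0.4017, -0.2783, 0.4118]
ee_rot: [0.966, -0.257, 0.003, 0.001]
ft_force: [-0.0, -0.2, -0.3]
grip_width: 0.211
grasp_force: 29.3
```

Run:
```python
from h import *
o=manip.get_obs(); print(o["clock"],o["position"],yaz(),o["grip_width"],o["grasp_force"],o["ft_force"])
c=cam("wrist"); im=viewer.camera("wrist"); s=viewer.camera("side")
g=np.array(o["position"])-[0,0,.155]; u=proj(cam("side"),g); print(u)
x,y=[int(v) for v in u]; x=max(75,x);y=max(75,y)
cr=cv2.resize(s[y-75:y+75,x-75:x+75],(384,384),interpolation=cv2.INTER_CUBIC); print(x,y)
cv2.imwrite("pics/w2.png",np.hstack([im[:,128:512],cr]))
```

```text
4.35 [ 0.40167464 -0.27827752  0.41180405] -119.76335779596576 0.2114524135946466 29.254770576953888 [-0.00497463 -0.23399071 -0.26987869]
[257.21187524 209.30344996]
257 209
```

View pics/w2.png

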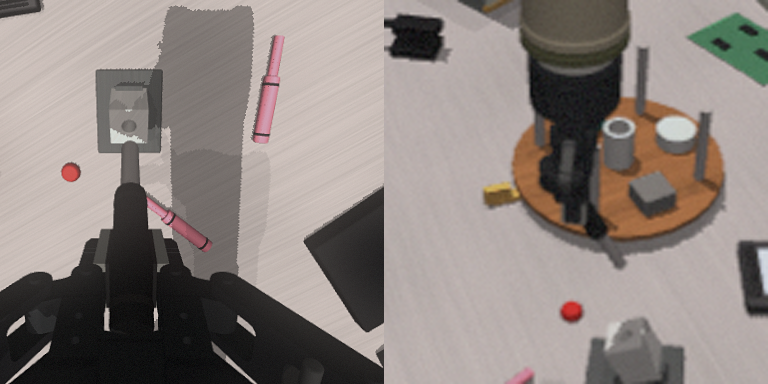

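Run:
```python
from h import *
o=manip.get_obs(); R=Ro.from_quat(o["ee_rot"]).as_matrix(); p=np.array(o["position"])
X,r=tri((cam("wrist"),(259,142)),(cam("side"),(273.5,236.3))); ft=R.T@(X-p); print(X,r,ft)
# 30 mm above cup mouth, foot 4.5 mm along tool x
cup=np.array([.5664,-.0105,.081]); ex=R[:,0]
tgt=cup+4.5e-3*ex+[0,0,.03]-R@ft; print(tgt); plan(tgt,-119.8,7)
```

```text
[ 0.43782912 -0.30022612  0.17420059] [[-0.3, 4.2], [1.2, 0.3]] [0.04276138 0.00085104 0.23321111]
[0.53346061 0.00946201 0.34417074]
[{"dp": [-4.0, -45.0, 9.0], "spin": 0.0}, {"dp": [-4.0, -45.0, 9.0], "spin": 0.0}, {"dp": [-4.0, -45.0, 9.0], "spin": 0.0}, {"dp": [-4.0, -45.0, 9.0], "spin": 0.0}, {"dp": [-4.0, -45.0, 9.0], "spin": 0.0}]
[{"dp": [-4.0, -45.0, 9.0], "spin": 0.0}, {"dp": [-4.0, -45.0, 9.0], "spin": 0.0}]
```

Call:
{"fn": "arm_command", "kwargs": {"plan": [{"dp": [-4,-45,0],"spin": 0},{"dp": [-4,-45,0],"spin": 0},{"dp": [-4,-45,0],"spin": 0},{"dp": [-4,-45,0],"spin": 0},{"dp": [-4,-45,5],"spin": 0}]}}

```text
clock: 4.95
position: [0.4956, -0.0712, 0.4009]
ee_rot: [0.966, -0.257, -0.001, 0.0]
ft_force: [0.5, -1.2, -1.1]
grip_width: 0.213
grasp_force: 29.3
```

Call:
{"fn": "arm_command", "kwargs": {"plan": [{"dp": [-4,-45,20],"spin": 0},{"dp": [-4,-45,35],"spin": 0},{"dp": [0,0,0],"spin": 0},{"dp": [0,0,0],"spin": 0}]}}

```text
clock: 5.35
position: [0.5304, 0.0047, 0.3491]
ee_rot: [0.967, -0.256, -0.002, 0.0]
ft_force: [-0.0, -1.3, -1.2]
grip_width: 0.214
grasp_force: 29.4
```

Run:
```python
from h import *
o=manip.get_obs(); print(o["clock"],o["position"],yaz(),o["joint_pos"],o["grip_width"],o["ft_force"])
c=cam("wrist"); im=viewer.camera("wrist"); s=viewer.camera("side")
cup=[.5664,-.0105,.081]
uw=proj(c,cup); us=proj(cam("side"),cup); print(uw,us)
cv2.circle(im,tuple(int(v) for v in uw),2,(0,0,255),-1)
x,y=[int(v) for v in us]; cr=cv2.resize(s[y-60:y+60,x-60:x+60],(600,600),interpolation=cv2.INTER_CUBIC)[:,:]; print(x,y)
x2,y2=[int(v) for v in uw]; cw=cv2.resize(im[max(0,y2-50):max(0,y2-50)+150,x2-50:x2+50],(400,600),interpolation=cv2.INTER_CUBIC); print(x2,y2)
cv2.imwrite("pics/w3.png",np.hstack([cw,cr[:,100:500]]))
```

```text
5.35 [0.53037808 0.00472399 0.34910031] -119.62633103963303 [ 0.44648685  0.21897165 -0.60753281  1.75682151  0.13180006  1.21100699
 -2.28478794] 0.2143060608673724 [-0.03415516 -1.33486773 -1.24160206]
[251.44108979 143.00652828] [273.66906648 182.96879293]
273 182
251 143
```

View pics/w3.png

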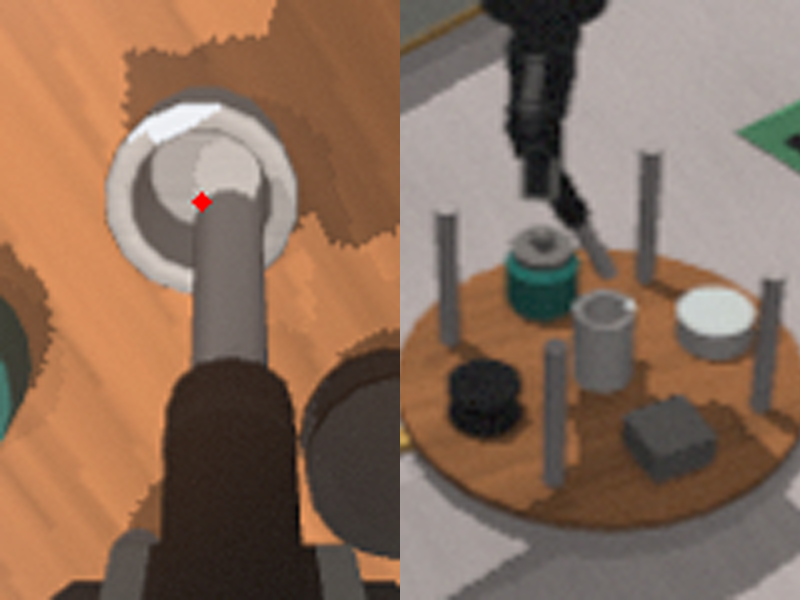

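Run:
```python
from h import *
o=manip.get_obs(); R=Ro.from_quat(o["ee_rot"]).as_matrix(); p=np.array(o["position"]); cup=np.array([.5664,-.0105,.081])
for v in (141,143):
  X,r=tri((cam("wrist"),(258,v)),(cam("side"),(274,176))); ft=R.T@(X-p); print(X,r,ft, R.T@(cup-X))
```

```text
[ 0.56691875 -0.01836764  0.11356459] [[-0.2, 5.2], [1.2, 0.3]] [0.04212952 0.00026678 0.23726075] [-0.00434962 -0.00660005  0.03255981]
[ 0.56631342 -0.01802613  0.11365118] [[-0.1, 4.2], [0.9, 0.2]] [0.04143447 0.00027174 0.23717447] [-0.00365458 -0.00660502  0.03264609]
```

Call:
{"fn": "arm_command", "kwargs": {"plan": [{"dp": [-2,-6.5,10],"spin": 0},{"dp": [0,0,10],"spin": 0},{"dp": [0,0,0],"spin": 0},{"dp": [0,0,12],"spin": 0},{"dp": [0,0,0],"spin": 0}]}}

```text
clock: 5.95
position: [0.532, 0.0104, 0.3175]
ee_rot: [0.966, -0.257, -0.001, 0.0]
ft_force: [0.0, 0.3, -1.1]
grip_width: 0.213
grasp_force: 29.4
```

Run:
```python
from h import *
o=manip.get_obs(); print(o["clock"],o["position"],yaz(),o["joint_pos"],o["grip_width"],o["ft_force"])
c=cam("wrist"); im=viewer.camera("wrist")
uw=proj(c,[.5664,-.0105,.081]); x2,y2=[int(v) for v in uw]; print(uw)
y0=max(0,y2-40); cv2.imwrite("pics/w4.png",cv2.resize(im[y0:y0+100,x2-50:x2+50],(500,500),interpolation=cv2.INTER_CUBIC))
```

```text
5.95 [0.53200772 0.01041941 0.31748798] -119.76820809633105 [ 0.42974743  0.25422914 -0.6065985   1.78964935  0.15765675  1.14838325
 -2.31737077] 0.2126570158548592 [ 0.03689736  0.3005685  -1.10893477]
[258.61060339 148.46305532]
```

View pics/w4.png

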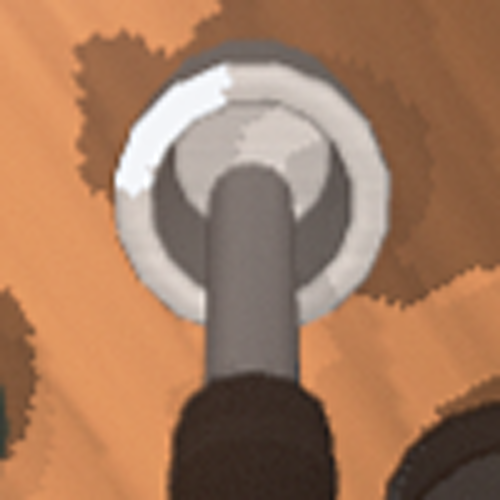

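The wrist crop shows the tip centred in the bore: tip far edge at (252,165), ring centre ≈ (252,195), foot about level with the mouth. I'll go in 13 mm, then straighten it against the far wall.

Call:
{"fn": "arm_command", "kwargs": {"plan": [{"dp": [3,0,3],"spin": 0},{"dp": [0,0,5],"spin": 0},{"dp": [0,0,5],"spin": 0},{"dp": [0,0,0],"spin": 0}]}}

```text
clock: 6.4
position: [0.5349, 0.0093, 0.3052]
ee_rot: [0.966, -0.257, -0.001, 0.0]
ft_force: [-0.1, 0.5, -0.1]
grip_width: 0.216
grasp_force: 29.4
```

Call:
{"fn": "arm_command", "kwargs": {"plan": [{"dp": [4,0,0],"spin": 0},{"dp": [4,0,0],"spin": 0},{"dp": [4,0,0],"spin": 0},{"dp": [0,0,0],"spin": 0}]}}

```text
clock: 6.8
position: [0.5457, 0.0033, 0.3058]
ee_rot: [0.966, -0.257, -0.001, -0.0]
ft_force: [-2.8, 2.0, -1.6]
grip_width: 0.213
grasp_force: 29.4
```

Call:
{"fn": "arm_command", "kwargs": {"plan": [{"dp": [4,0,0],"spin": 0},{"dp": [4,0,0],"spin": 0},{"dp": [4,0,0],"spin": 0},{"dp": [4,0,0],"spin": 0},{"dp": [0,0,0],"spin": 0}], "newtons": 20}}

```text
clock: 7.3
position: [0.5599, -0.005, 0.306]
ee_rot: [0.966, -0.257, 0.0, -0.0]
ft_force: [-2.7, 0.9, -0.7]
grip_width: 0.211
grasp_force: 28.7
```

Call:
{"fn": "arm_command", "kwargs": {"plan": [{"dp": [4,0,1],"spin": 0},{"dp": [4,0,1],"spin": 0},{"dp": [4,0,1],"spin": 0},{"dp": [0,0,0],"spin": 0}]}}

```text
clock: 7.7
position: [0.5702, -0.0109, 0.3027]
ee_rot: [0.966, -0.257, -0.0, -0.0]
ft_force: [-2.4, 0.7, -0.7]
grip_width: 0.214
grasp_force: 28.3
```

Run:
```python
from h import *
o=manip.get_obs(); print(o["clock"],o["position"],yaz(),o["joint_pos"],o["grip_width"],o["ft_force"])
R=Ro.from_quat(o["ee_rot"]).as_matrix(); print(R.T@(np.array([.5664,-.0105,.081])-o["position"]))
s=viewer.camera("side"); im=viewer.camera("wrist")
a=cv2.resize(s[85:205,214:334],(400,400),interpolation=cv2.INTER_CUBIC); b=im[0:300,150:450]
cv2.imwrite("pics/w5.png",np.hstack([a,cv2.resize(b,(400,400))]))
```

```text
7.7 [ 0.57018696 -0.01094436  0.30273276] -119.77470632356852 [ 0.42156035  0.34976613 -0.57781122  1.70912098  0.20699428  1.14418211
 -2.3052011 ] 0.21404910017826992 [-2.44283533  0.65987984 -0.67903016]
[-0.00348734  0.00149899  0.22173306]
```

View pics/w5.png

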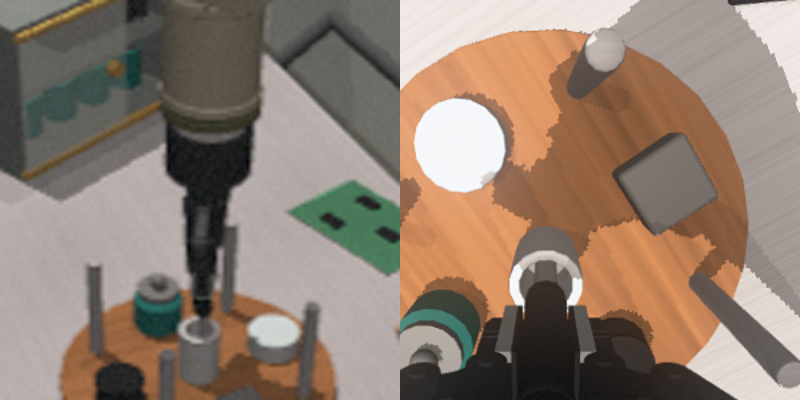

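The driver is now nearly upright with its foot inside the cup: the side crop has the shaft at (203,310) entering the cup. I'll back off, centre it and lower.

Call:
{"fn": "arm_command", "kwargs": {"plan": [{"dp": [-5,1,3],"spin": 0},{"dp": [0,0,5],"spin": 0},{"dp": [0,0,5],"spin": 0},{"dp": [0,0,3],"spin": 0},{"dp": [0,0,0],"spin": 0}]}}

```text
clock: 8.3
position: [0.5649, -0.009, 0.2865]
ee_rot: [0.966, -0.257, -0.0, 0.0]
ft_force: [-0.2, -0.6, -0.5]
grip_width: 0.212
grasp_force: 28.4
```

Call:
{"fn": "arm_command", "kwargs": {"plan": [{"dp": [0,0,1],"spin": 0},{"dp": [0,0,0],"spin": 0},{"dp": [0,0,0],"spin": 0},{"dp": [0,0,0],"spin": 0},{"dp": [0,0,0],"spin": 0}], "grip": -0.6}}

```text
clock: 8.8
position: [0.565, -0.0089, 0.2862]
ee_rot: [0.966, -0.257, 0.0, 0.0]
ft_force: [-0.6, 0.1, -0.1]
grip_width: 0.803
grasp_force: 0.0
```

Call:
{"fn": "arm_command", "kwargs": {"plan": [{"dp": [0,0,-25],"spin": 0},{"dp": [0,0,-40],"spin": 0},{"dp": [0,0,-40],"spin": 0},{"dp": [0,0,0],"spin": 0}]}}

```text
clock: 9.2
position: [0.5661, -0.0084, 0.3968]
ee_rot: [0.966, -0.257, 0.004, -0.001]
ft_force: [0.0, -0.1, -0.1]
grip_width: 0.803
grasp_force: 0.0
```

Run:
```python
from h import *
o=manip.get_obs(); print(o["clock"],o["position"],yaz(),o["joint_pos"],o["grip_width"],o["ft_force"])
im=viewer.camera("wrist"); s=viewer.camera("side")
c=cam("wrist")
for n,X in dict(FL=[.4872,.0592,.135],FR=[.4996,-.0883,.135],BL=[.6343,.0714,.135],BR=[.6484,-.0762,.135],tab=[.4036,.003,.024]).items(): print(n,proj(c,X))
a=cv2.resize(s[85:235,198:348],(384,384),interpolation=cv2.INTER_CUBIC)
cv2.imwrite("pics/w6.png",np.hstack([a,im[:,50:460]]))
```

```text
9.2 [ 0.56605947 -0.00835949  0.39683304] -119.74211538528866 [ 0.44111695  0.25787332 -0.59661796  1.61039794  0.1506327   1.31061497
 -2.26766693] 0.8026077025302345 [ 0.01025282 -0.06048851 -0.09396275]
FL [235.84784979 298.69625284]
FR [378.72407355 214.24803782]
BL [128.29642468 170.50411102]
BR [281.63862335  54.27160702]
tab [310.70772389 272.5184204 ]
```

View pics/w6.png

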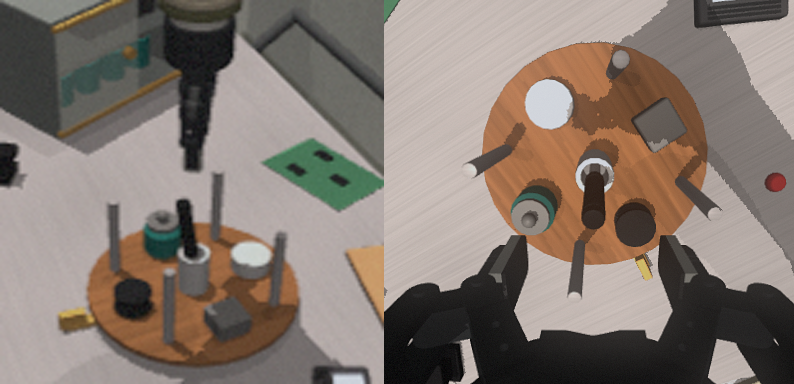

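The driver stands free in the cup: side crop (185,215), wrist (595,190). FL post top is at wrist (241,295) and the jar knob at (196,219). Next is the grasp on the FL post.

Run:
```python
from h import *
c=cam("wrist"); C=np.array([.5664,-.0105])
for n,u,z in [("FL",(241,295),.135),("FR",(380,214),.135),("BL",(136,170),.135),("BR",(286,58),.135),("knob",(196,219),.085),("tab",(311,270),.024),("cupmouth",(260,176),.081)]:
    X=atz(c,u,z)[:2]; d=X-C; print(n,np.round(X,4),np.round(np.hypot(*d),4),round(np.degrees(np.arctan2(d[1],d[0])),1))
P=atz(c,(241,295),.135)[:2]
plan([P[0],P[1],.32],-110,4)
```

```text
FL [0.4884 0.053 ] 0.1006 140.9
FR [ 0.4993 -0.0893] 0.1035 -130.4
BL [0.6315 0.0657] 0.1002 49.5
BR [ 0.6447 -0.0777] 0.1032 -40.7
knob [0.5594 0.0677] 0.0785 95.1
tab [0.4069 0.0009] 0.1599 175.9
cupmouth [ 0.5654 -0.0113] 0.0012 -141.8
[{"dp": [-24.3, -3.9, 18.0], "spin": -0.043}, {"dp": [-24.1, -4.9, 18.0], "spin": -0.043}, {"dp": [-23.9, -5.9, 18.0], "spin": -0.043}, {"dp": [-23.6, -7.0, 18.0], "spin": -0.043}]
```

Call:
{"fn": "arm_command", "kwargs": {"plan": [{"dp": [-24.5,-4.5,18],"spin": -0.043},{"dp": [-24.5,-5.5,18],"spin": -0.043},{"dp": [-24.5,-6.5,18],"spin": -0.043},{"dp": [-24,-7.5,18],"spin": -0.043},{"dp": [0,0,0],"spin": 0}], "grip": -1}}

```text
clock: 9.8
position: [0.4848, 0.0574, 0.3157]
ee_rot: [0.985, -0.17, -0.003, 0.001]
ft_force: [0.4, 0.4, 0.8]
grip_width: 1.003
grasp_force: 0.0
```

Call:
{"fn": "arm_command", "kwargs": {"plan": [{"dp": [0,0,15],"spin": 0},{"dp": [0,0,15],"spin": 0},{"dp": [0,0,15],"spin": 0},{"dp": [0,0,0],"spin": 0}]}}

```text
clock: 10.2
position: [0.4872, 0.0549, 0.2718]
ee_rot: [0.985, -0.173, -0.002, 0.0]
ft_force: [0.5, -0.2, 0.0]
grip_width: 1.002
grasp_force: 0.0
```

Run:
```python
from h import *
o=manip.get_obs(); print(o["clock"],o["position"],yaz(),o["joint_pos"],o["grip_width"],o["ft_force"])
```

```text
10.2 [0.48721999 0.05492999 0.27182683] -109.92900252142913 [ 0.40210996  0.2258928  -0.6634538   1.93429146  0.15973444  1.03757103
 -2.24975157] 1.001935039556 [ 0.53778804 -0.23307593  0.00146712]
```

Position is good. Closing on the post.

Call:
{"fn": "arm_command", "kwargs": {"plan": [{"dp": [0,0,0],"spin": 0},{"dp": [0,0,0],"spin": 0},{"dp": [0,0,0],"spin": 0},{"dp": [0,0,0],"spin": 0},{"dp": [0,0,0],"spin": 0}], "grip": 1, "newtons": 25}}

```text
clock: 10.7
position: [0.4879, 0.0557, 0.2745]
ee_rot: [0.985, -0.173, 0.0, -0.0]
ft_force: [0.6, 2.5, 8.7]
grip_width: 0.151
grasp_force: 26.5
```

```bash
cat >> h.py <<'E'
def arc(deg,n,C=(.5664,-.0105),out=0):
    """co-rotating arc about C by deg (ccw from above), n rows; out: extra radial shift mm in total"""
    o=manip.get_obs(); a=yaz(o); d=np.array(o["position"][:2])-C; th=np.arctan2(d[1],d[0]); r=np.hypot(*d); rows=[]
    st=np.radians(deg)/n
    for i in range(n):
        r2=r+out/1000/n
        v=np.array([r2*np.cos(th+st)-r*np.cos(th),r2*np.sin(th+st)-r*np.sin(th)])*1000
        y=np.radians(a)+st*i; ey=np.array([np.cos(y),np.sin(y)]); ex=np.array([-ey[1],ey[0]])
        rows.append(dict(dp=[round(v@ex,1),round(v@ey,1),0],spin=round(-st,3))); th+=st; r=r2
    print(np.degrees(th),r)
    for k in range(0,n,5): print(json.dumps(rows[k:k+5]))
E
python3 -c "
from h import *
o=manip.get_obs(); print(o['clock'],o['position'],o['grip_width'],o['grasp_force'],o['ft_force'])
arc(60,10)"
```

```text
10.7 [0.48793032 0.05570581 0.27447507] 0.15100067867426398 26.51651680469513 [0.56456846 2.534916   8.65171787]
199.84527332192135 0.10266791244182928
[{"dp": [-3.2, 10.3, 0], "spin": -0.105}, {"dp": [-3.2, 10.3, 0], "spin": -0.105}, {"dp": [-3.2, 10.3, 0], "spin": -0.105}, {"dp": [-3.2, 10.3, 0], "spin": -0.105}, {"dp": [-3.2, 10.3, 0], "spin": -0.105}]
[{"dp": [-3.2, 10.3, 0], "spin": -0.105}, {"dp": [-3.2, 10.3, 0], "spin": -0.105}, {"dp": [-3.2, 10.3, 0], "spin": -0.105}, {"dp": [-3.2, 10.3, 0], "spin": -0.105}, {"dp": [-3.2, 10.3, 0], "spin": -0.105}]
```

Call:
{"fn": "arm_command", "kwargs": {"plan": [{"dp": [-3.2,10.3,0],"spin": -0.105},{"dp": [-3.2,10.3,0],"spin": -0.105},{"dp": [-3.2,10.3,0],"spin": -0.105},{"dp": [-3.2,10.3,0],"spin": -0.105},{"dp": [-3.2,10.3,0],"spin": -0.105}]}}

```text
clock: 11.2
position: [0.4655, 0.0067, 0.2746]
ee_rot: [0.996, 0.091, 0.001, 0.0]
ft_force: [6.5, -1.0, -4.8]
grip_width: 0.152
grasp_force: 25.7
```

```bash
python3 -c "
from h import *
o=manip.get_obs(); print(o['clock'],o['position'],yaz(),o['grip_width'],o['grasp_force'],o['ft_force'],o['joint_pos'])
arc(25,5)"
```

```text
11.2 [0.46553149 0.00671928 0.2745512 ] -79.57747107615485 0.1522303577645387 25.72215735912323 [ 6.45829261 -1.03568807 -4.77835821] [ 0.54794516  0.16568177 -0.69996177  1.99169953  0.12534533  1.02401772
 -1.59930943]
195.3124143661462 0.10232770905010372
[{"dp": [-2.7, 8.5, 0], "spin": -0.087}, {"dp": [-2.7, 8.5, 0], "spin": -0.087}, {"dp": [-2.7, 8.5, 0], "spin": -0.087}, {"dp": [-2.7, 8.5, 0], "spin": -0.087}, {"dp": [-2.7, 8.5, 0], "spin": -0.087}]
```

Call:
{"fn": "arm_command", "kwargs": {"plan": [{"dp": [-3.2,10.2,0],"spin": -0.105},{"dp": [-3.2,10.2,0],"spin": -0.105},{"dp": [-3.2,10.2,0],"spin": -0.105},{"dp": [-3.2,10.2,0],"spin": -0.105},{"dp": [-3.2,10.2,0],"spin": -0.105}]}}

```text
clock: 11.7
position: [0.4704, -0.0457, 0.2746]
ee_rot: [0.938, 0.346, 0.002, 0.0]
ft_force: [7.8, 1.8, -6.1]
grip_width: 0.152
grasp_force: 25.6
```

```bash
python3 -c "
from h import *
o=manip.get_obs(); print(o['clock'],o['position'],yaz(),o['grip_width'],o['grasp_force'],o['ft_force'],o['joint_pos'])
arc(19.5,4)"
```

```text
11.7 [ 0.47040364 -0.04574763  0.27456139] -49.495565581632256 0.15199587026345834 25.598587095737457 [ 7.81016429  1.81039827 -6.12200052] [ 0.66420883  0.18430672 -0.70942632  1.97504277  0.13971965  1.0272581
 -0.97287673]
-140.33794025302427 0.10226287697833177
[{"dp": [-2.7, 8.3, 0], "spin": -0.085}, {"dp": [-2.7, 8.3, 0], "spin": -0.085}, {"dp": [-2.7, 8.3, 0], "spin": -0.085}, {"dp": [-2.7, 8.3, 0], "spin": -0.085}]
```

Call:
{"fn": "arm_command", "kwargs": {"plan": [{"dp": [-2.5,8.5,0],"spin": -0.085},{"dp": [-2.5,8.5,0],"spin": -0.085},{"dp": [-2.5,8.5,0],"spin": -0.085},{"dp": [-2.5,8,0],"spin": -0.085},{"dp": [0,0,0],"spin": 0}]}}

```text
clock: 12.2
position: [0.4884, -0.0763, 0.2745]
ee_rot: [0.867, 0.499, 0.001, 0.001]
ft_force: [2.1, -0.6, 2.7]
grip_width: 0.153
grasp_force: 26.4
```

Run:
```python
from h import *
o=manip.get_obs(); print(o['clock'],o['position'],yaz(),o['grip_width'],o['grasp_force'],o['ft_force'])
d=np.array(o['position'][:2])-[.5664,-.0105]; print("post az",np.degrees(np.arctan2(d[1],d[0])),np.hypot(*d))
s=viewer.camera("side");t=viewer.camera("top")
print([(d["position"],d["score"]) for d in finder.find_in("side","jar")][:2])
J=np.array([.5664,-.0105,0])+[.085*np.cos(np.radians(175.5)),.085*np.sin(np.radians(175.5)),.087]
for n,im in (("side",s),("top",t)): print(n,proj(cam(n),J))
a=cv2.resize(s[105:245,190:330],(400,400),interpolation=cv2.INTER_CUBIC); b=cv2.resize(t[130:230,200:300],(400,400),interpolation=cv2.INTER_CUBIC)
cv2.imwrite("pics/w7.png",np.hstack([a,b]))
```

```text
12.2 [ 0.48836084 -0.07634782  0.27451471] -30.194167403343172 0.1530589661496936 26.392424404621124 [ 2.07356727 -0.56015542  2.71160398]
post az -139.84302218116417 0.1021080161926277
[([0.5561, -0.0497, 0.0247], 0.66)]
side [247.81462523 186.66807901]
top [244.24702132 198.77827265]
```

View pics/w7.png

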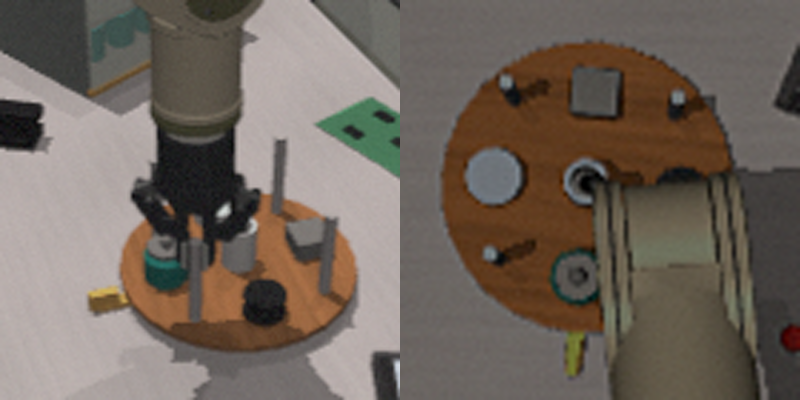

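The jar knob is at top-crop (578,278), in line with the pointer tab at (573,358) and the cup at (588,180), and the gripper is closed on the post. I'll let it settle, then hand in.

Call:
{"fn": "arm_command", "kwargs": {"plan": [{"dp": [0,0,0],"spin": 0},{"dp": [0,0,0],"spin": 0},{"dp": [0,0,0],"spin": 0},{"dp": [0,0,0],"spin": 0},{"dp": [0,0,0],"spin": 0}]}}

```text
clock: 12.85
position: [0.4877, -0.0753, 0.2745]
ee_rot: [0.867, 0.498, 0.0, 0.0]
ft_force: [2.6, -0.6, 5.7]
grip_width: 0.153
grasp_force: 26.7
```

```bash
python3 -c "
from h import *
ct=cam('top'); C=np.array([.5664,-.0105])
for u,z in (((244.1,199.1),.085),((243,219.5),.024)):
    d=atz(ct,u,z)[:2]-C; print(np.degrees(np.arctan2(d[1],d[0])),np.hypot(*d))
o=manip.get_obs(); print(o['clock'],o['position'],o['grasp_force'],o['ft_force'])
print(manip.hand_in())"
```

```text
175.17518170212998 0.08611580601079818
175.352000255063 0.15931414798455576
12.85 [ 0.48768896 -0.07528959  0.27448141] 26.7061847448349 [ 2.60409139 -0.59776589  5.68652158]
the job is handed in; nothing more can be done
None
```

Job handed in (no verdict returned): the nut driver stands free in the cup, the jar is within about 0.2° of the pointer line by the top camera, and the gripper is holding a post at about 27 N.

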